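# Vent the vacuum line at the red port, then set the selector to the blue port

### The job

Change over the vacuum line at the selector valve by pushing its yellow pointer round with one finger (or the shut fingertips), gripping and lifting nothing. First vent the line: turn the pointer to point at the red cap and let it rest there for two seconds; then turn it to point at the blue stopper and leave it there. The caps in the ports and the things standing around must stay where they are.

Things in the scene. Friction and masses are not known exactly. Their poses are not given: they have to be found in the camera images.
- selector: Selector valve fixed to the desk, on the right: round aluminium body 68 mm across, 54 high, foot 92 across. Origin under its centre at desk level, on the pointer's axis; own x roughly away from the robot. Three ports at -75, 0, +75 deg from x, each with a grey cup 105 mm from the axis (46 mm across, rim 16 high, inner floor 12 high) and a hose barb out to 149 mm. The markers lie in the cups in any order.
- pointer (a joint): Angle of the yellow pointer about the vertical, rad, counter-clockwise from above positive; 0 = along the selector's own x axis, so the ports are at -1.309, 0 and +1.309. Range -1.6 to 1.6; starts between the ports at 0 and +1.309. Stiff turning (0.12 N m): it stays where it is left.
- pointer_arm (a point): Yellow pointer's level arm. Origin on the turning axis, 67 mm above the desk; x along the arm to its tip, z up. 10 mm wide (16 at the arrowhead), 12 high (61 to 73 mm above the desk), bare from 17 mm out (edge of the black hub, 83 mm high) to the tip at 84 mm. Push its side 45 to 65 mm from the axis, fingertips 45 to 60 mm above the desk, which clears the markers.
- pointer_tip (a point): Tip of the pointer's arrowhead, 84 mm from its axis, 67 mm above the desk.
- blue_stopper: Blue round stopper, 27 mm across, 12 mm high, marks the port to finish on. Origin at the centre of its underside. Lies loose in one of the cups; only pointed at, never moved.
- red_cap: Red round cap, 22 mm across, 13 mm high, marks the vent port; loose in one of the cups; origin at the centre of its underside. Not to be moved.
- wood_knob: Light wooden knob, 37 mm across, 16 mm high, loose in one of the cups; origin at the centre of its underside. Not to be moved.
- dropper_bottle: Dark dropper bottle, 36 mm across, 77 mm high, on the robot's side of the selector; origin under its centre. Loose bystander, not to be moved.
- black_tape: Roll of black tape lying flat, 55 mm across, 19 mm high, near the desk's front edge on the right; origin under its centre. Loose bystander, not to be moved.
- pen_green: Green and white marker pen lying on the desk, 135 mm long, 16 mm high, near the front left of the middle; origin under its centre. Loose bystander, not to be moved.

How it is judged:
By the outcome, as a careful person would: the job done as asked, in the order asked, and still so for the second after the job is handed in, with the robot touching nothing.
It also fails if it takes over 54 s, if anything falls off the work surface, if the arm or the gripper's body presses on something with over 40 N, if the wrist force passes 120 N, or if a joint passes its speed limit or range.

### The arm

A 7-joint arm with a two-finger parallel gripper is mounted at the origin on a cart in front of the work surface, level with it; the furniture and walls round the work are solid. World frame = base frame: x ahead of the robot, y to its left, z up, the work surface at z = 0. Lengths are in m, angles in rad, forces in N, time in s.
With the tool pointing down it reaches from about 0.425 to 0.825 m from the base axis. Payload 3.6 kg.
Tool frame: the origin (TCP) lies where the fingers leave the gripper's body, on its centre line; the fingertips stand 84 mm ahead of it and the grasp point (between the pads) lies 65 mm ahead of it; y points along the fingers, x is the direction in which the jaws open and shut, and the axes are right-handed (so a half turn about y gives the same grasp; the last joint's range is limited). The gripper opens to 93 mm and grips with 3 to 60 N. Pads are 15 mm wide; open, the fingers measure 128 mm over their backs; the gripper's body (75 mm by 188 mm) begins 65 mm behind the grasp point.
Start: joints at [-1.133, 0.615, -0.013, 1.423, 0.008, 1.103, -0.04], TCP at [0.291, 0.581, 0.303] pointing down, gripper open.
Joint ranges: [-3.12, 3.12], [-0.3, 2.06], [-1.34, 1.32], [0.26, 2.42], [-1.36, 4.5], [0.01, 1.98], [-2.84, 2.84]. Speed limits (rad/s): [2.79, 2.79, 3.14, 3.14, 3.14, 3.14, 3.14].

### API

Orientations are given as a unit quaternion [x, y, z, w].
In Python, from plant import r, planner, viewer, sensors gives the robot as it stands. Calls block until the motion is done:
- r.goto(position, orientation): joint-space move of the TCP to a pose.
- r.movel(position, rot=None, rate=0.15, f_stop=None): straight line of the TCP; rot=None keeps the orientation; rate is the mean speed in m/s. With f_stop (N) it stops when the force on the tool has changed by that much, and returns True; else False.
- r.movej(angles): joint-space move.
- r.command_gripper(opening, squeeze=None): finger opening in m; squeeze is the grip in N (None keeps the last); returns when the fingers have stopped.
- r.hold(seconds).
- planner.ik(position, orientation): joint angles nearest the present ones, or None.
- viewer.read_camera(name): name is "scene" or "top" or "wrist"; returns the picture (420x560x3 uint8, blue, green, red); there is no depth.
- viewer.camera_info(name): a dict with "fx", "fy", "cx", "cy" (pixels), "rvec" (rotation vector, rad) and "tvec" (3), from world to camera coordinates, as OpenCV has them. Camera axes: x right, y down, z forward; pixel columns grow to the right and rows downward; lengths in m; the calibration is good to about 2 mm. The wrist camera is an equidistant fisheye: a pixel r from the principal point sees the ray r / f radians off the axis. A picture is of the moment at which its call begins: read the wrist's pose just before it. camera_info takes no time and is no camera call; for the wrist camera it gives the pose at the moment of the call.
A pose or a line that the arm cannot do raises r.MotionError and nothing moves.
- r.sign_off(): hands the job in, once; it reports no verdict.
Readings, each from a call of its own:
- sensors.read_clock(): time.
- sensors.read_joint_pos(): joint angles.
- sensors.read_qvel(): joint speeds.
- sensors.read_joint_efforts(): joint torques, N m.
- sensors.read_tool_pos(): TCP position.
- sensors.read_orientation(): TCP orientation.
- sensors.read_force(): force on the tool from outside, world axes, zero at the start.
- sensors.read_torque(): the same for the moment, N m.
- sensors.read_opening(): finger opening in m.
Only numpy, scipy, OpenCV 4.12 (cv2) and the standard library are available. Lean on these libraries where they do the work, as an engineer would, in place of code of your own. Each camera call takes 0.05 s, during which the arm holds its last target.

## Working session

There is one attempt and no reset: what is moved stays moved. The work goes in short steps, each a Python script; the robot and the scene stay as the last script left them, time stands still between calls to the robot, and variables do not carry over. Pictures are saved under pics/ and viewed, and the job is handed in when it is done.

```bash
ls; mkdir -p pics; python3 - <<'E'
from plant import r, planner, viewer, sensors
import cv2
for n in ("scene","top"):
    im=viewer.read_camera(n); cv2.imwrite(f"pics/{n}0.png",im)
    print(n,viewer.camera_info(n))
print(sensors.read_clock(),sensors.read_tool_pos(),sensors.read_orientation(),sensors.read_opening())
E
```

```text
pics
scene {'fx': 476.62432466100466, 'fy': 476.62432466100466, 'cx': 276.0763441561636, 'cy': 210.48415171752808, 'rvec': array([ 1.98526359, -0.89413728,  0.4626075 ]), 'tvec': array([-0.39732949,  0.20594967,  1.05137278])}
top {'fx': 403.4899912777293, 'fy': 403.4899912777293, 'cx': 285.1785708621776, 'cy': 209.70337120346363, 'rvec': array([ 2.15579343, -2.21077536,  0.09018295]), 'tvec': array([-0.07680896,  0.47990095,  1.11030897])}
0.1 [0.29114493 0.58057896 0.30171134] [ 0.60215158  0.37074699 -0.37208685 -0.60125829] 0.09327395844128115
```

View pics/scene0.png

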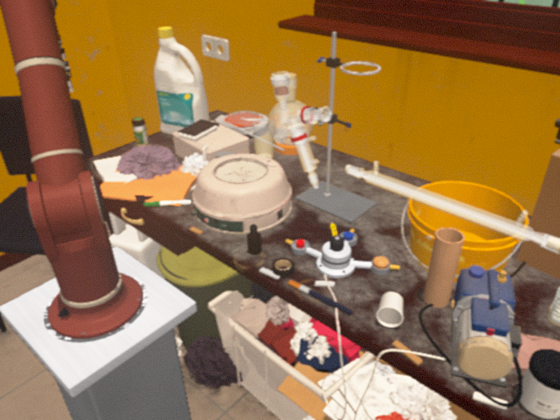

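View pics/top0.png

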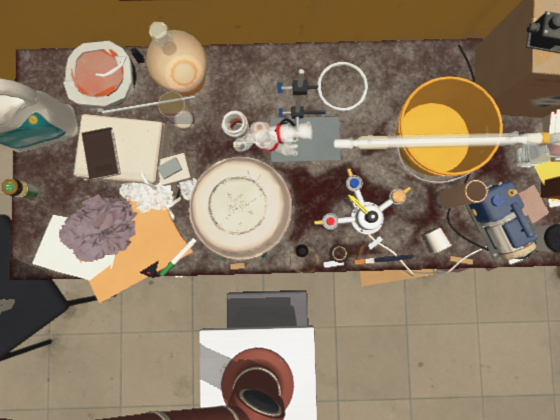

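```bash
python3 - <<'E'
import cv2
from scipy.spatial.transform import Rotation as R
im=cv2.imread("pics/top0.png")
c=im[100:330,330:540]; cv2.imwrite("pics/topcrop.png",cv2.resize(c[:190],None,fx=3,fy=3,interpolation=cv2.INTER_CUBIC))
print(R.from_quat([ 0.60215158 , 0.37074699, -0.37208685, -0.60125829]).as_matrix().round(3))
E
```

```text
[[ 0.448 -0.001 -0.894]
 [ 0.894 -0.002  0.448]
 [-0.002 -1.    -0.   ]]
```

View pics/topcrop.png

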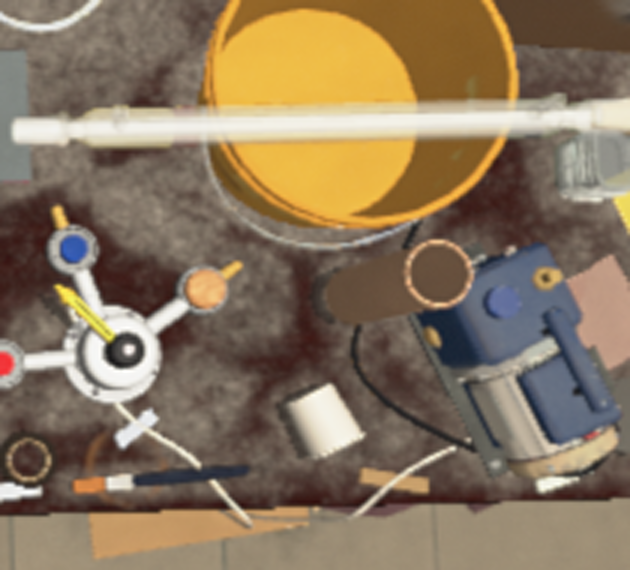

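```bash
cat > h.py <<'E'
import numpy as np, cv2
T=dict(f=403.4899912777293,cx=285.1785708621776,cy=209.70337120346363,rvec=np.array([ 2.15579343, -2.21077536,  0.09018295]),tvec=np.array([-0.07680896,  0.47990095,  1.11030897]))
def px2w(u,v,z,C=T):
    Rm=cv2.Rodrigues(C['rvec'])[0]; o=-Rm.T@C['tvec']
    d=Rm.T@np.array([(u-C['cx'])/C['f'],(v-C['cy'])/C['f'],1]); return o+d*(z-o[2])/d[2]
def w2px(p,C=T):
    Rm=cv2.Rodrigues(C['rvec'])[0]; q=Rm@np.array(p)+C['tvec']; return np.array([C['f']*q[0]/q[2]+C['cx'],C['f']*q[1]/q[2]+C['cy']])
E
python3 - <<'E'
import cv2
im=cv2.imread("pics/top0.png")
cv2.imwrite("pics/tc2.png",cv2.resize(im[160:270,290:420],None,fx=5.4,fy=5.4,interpolation=cv2.INTER_CUBIC))
im=cv2.imread("pics/scene0.png")
cv2.imwrite("pics/sc2.png",cv2.resize(im[210:300,240:400],None,fx=5,fy=5,interpolation=cv2.INTER_CUBIC))
E
```

```text
(no output)
```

View pics/tc2.png

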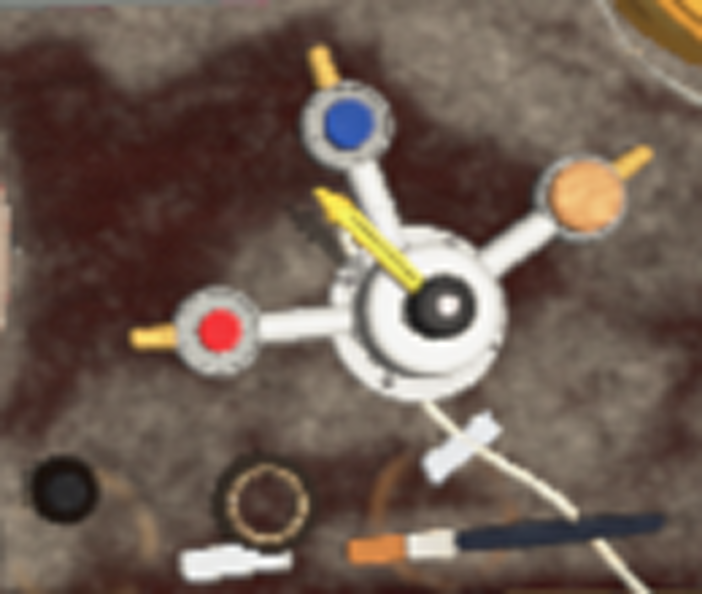

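View pics/sc2.png

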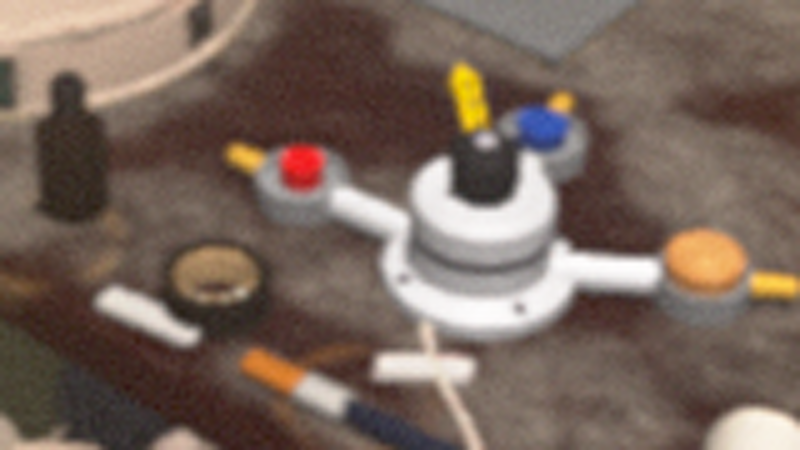

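The top view shows blue in the middle port (crop 347,125), red in the left port (218,331) and wood in the right port (583,197). The pointer tip is at (320,192), between blue and red. In the crop, the bottle is at (65,490) and the tape at (265,502).

```bash
python3 - <<'E'
from h import *
from scipy.optimize import least_squares
P=lambda u,v,z:px2w(290+(u+.5)/5.4-.5,160+(v+.5)/5.4-.5,z)
cups=[P(583,198,.016),P(347,125,.016),P(218,331,.016)]
f=lambda p:np.concatenate([c[:2]-(p[:2]+.105*np.array([np.cos(p[2]+a),np.sin(p[2]+a)])) for c,a in zip(cups,(-1.309,0,1.309))])
s=least_squares(f,[.5,-.2,0]);print("sel",s.x,"res mm",(s.fun*1e3).round(1))
hub=P(440,307,.083);tip=P(322,193,.067);print("hub",hub,"tip",tip)
d=tip[:2]-s.x[:2];print("pointer",np.arctan2(d[1],d[0])-s.x[2],np.hypot(*d))
print("blue",P(348,124,.024),"red",P(218,330,.025),"wood",P(586,195,.028))
print("bottle",P(65,490,.077),"tape",P(265,502,.019))
E
```

```text
sel [ 0.45001092 -0.31835698  0.32452555] res mm [-0.  -0.4 -0.   0.3  0.1  0.1]
hub [ 0.44928303 -0.31458962  0.083     ] tip [ 0.50846752 -0.26170322  0.067     ]
pointer 0.4452120212722675 0.08140529347143119
blue [ 0.54887538 -0.28368935  0.024     ] red [ 0.44357116 -0.21246471  0.025     ] wood [ 0.50833647 -0.40437988  0.028     ]
bottle [ 0.36486489 -0.12916558  0.077     ] tape [ 0.35477806 -0.23431679  0.019     ]
```

```bash
python3 - <<'E'
from h import *
S=dict(f=476.62432466100466,cx=276.0763441561636,cy=210.48415171752808,rvec=np.array([ 1.98526359, -0.89413728,  0.4626075 ]),tvec=np.array([-0.39732949,  0.20594967,  1.05137278]))
from scipy.optimize import least_squares
for n,a,b in [("tubeend",(335,143),(348,170)),("bucket front rim",(430,173),(470,262)),("knob hub",(290+440/5.4,160+307/5.4),(240+487/5,210+140/5))]:
    print(n,least_squares(lambda p:np.r_[w2px(p,T)-a,w2px(p,S)-b],[.5,-.3,.1]))if 0 else print(n,least_squares(lambda p:np.r_[w2px(p,T)-a,w2px(p,S)-b],[.5,-.3,.1]).x)
for z in(0,.1,.2):print(z,px2w(407,167,z),px2w(345,150,z))
from plant import planner,sensors,r
from scipy.spatial.transform import Rotation as R
c=np.array([.450,-.318])
for s in(1,-1):
  for th,side in[(.77,-1),(1.634,-1),(1.634,1),(.325,1)]:
    t=np.array([-np.sin(th),np.cos(th),0]);x=s*t;y=np.array([0,0,-1.]);q=R.from_matrix(np.c_[x,y,np.cross(x,y)]).as_quat()
    p=np.r_[c+.055*np.array([np.cos(th),np.sin(th)]),.136]+side*.0225*t
    print(s,th,p.round(3),[None if (j:=planner.ik(pp,q)) is None else np.round(j,2) for pp in (p,p+[0,0,.1])])
E
```

```text
tubeend [ 0.63260567 -0.21790165  0.15020001]
bucket front rim [ 0.6062421  -0.54505766  0.01817719]
knob hub [ 0.45055618 -0.31861873  0.08039487]
0 [ 0.5935379 -0.4419043  0.       ] [ 0.6474438  -0.26560525  0.        ]
0.1 [ 0.57571427 -0.41055057  0.1       ] [ 0.62491109 -0.24965256  0.1       ]
0.2 [ 0.55789065 -0.37919684  0.2       ] [ 0.60237838 -0.23369988  0.2       ]
1 0.77 [ 0.505 -0.296  0.136] [array([ 0.66,  0.73, -0.27,  1.78,  0.29,  0.67,  2.57]), array([ 0.5 ,  0.58, -0.01,  1.7 ,  0.01,  0.86,  2.82])]
1 1.634 [ 0.469 -0.262  0.136] [array([-0.15,  0.98,  1.13,  1.94, -1.09,  1.01, -1.57]), array([-0.18,  0.78,  1.13,  1.85, -0.82,  1.06, -1.79])]
1 1.634 [ 0.424 -0.265  0.136] [array([-0.13,  0.95,  1.13,  2.04, -1.11,  0.96, -1.46]), array([-0.16,  0.73,  1.13,  1.95, -0.8 ,  1.  , -1.72])]
1 0.325 [ 0.495 -0.279  0.136] [array([ 0.57,  0.71, -0.15,  1.83,  0.17,  0.62,  2.21]), array([ 0.42,  0.56,  0.09,  1.75, -0.07,  0.83,  2.43])]
-1 0.77 [ 0.505 -0.296  0.136] [array([ 0.21,  0.77,  0.46,  1.79, -0.5 ,  0.7 ,  0.15]), array([-0.02,  0.74,  0.9 ,  1.72, -0.67,  1.02,  0.32])]
-1 1.634 [ 0.469 -0.262  0.136] [array([ 0.28,  0.69,  0.29,  1.93, -0.34,  0.58,  0.86]), array([ 0.03,  0.6 ,  0.69,  1.85, -0.5 ,  0.87,  1.03])]
-1 1.634 [ 0.424 -0.265  0.136] [array([ 0.33,  0.65,  0.28,  2.03, -0.35,  0.51,  0.93]), array([ 0.04,  0.56,  0.73,  1.95, -0.51,  0.82,  1.11])]
-1 0.325 [ 0.495 -0.279  0.136] [array([ 0.18,  0.75,  0.48,  1.84, -0.53,  0.68, -0.27]), array([-0.08,  0.75,  0.96,  1.77, -0.71,  1.02, -0.09])]
```

```bash
cat >> h.py <<'E'
from scipy.spatial.transform import Rotation as R
C0=np.array([.450,-.318]); YAW=.3245
def quat(s,a=0):
    x=np.array([np.sin(a)*s,s*np.cos(a),0.]);y=np.array([0,0,-1.]);return R.from_matrix(np.c_[x,y,np.cross(x,y)]).as_quat()
def fp(th,side,gap=0,r=.053,z=.140):
    t=np.array([-np.sin(th),np.cos(th)]);off=.005+.0075*abs(np.sin(th))+.0175*abs(np.cos(th))+gap
    return np.r_[C0+r*np.array([np.cos(th),np.sin(th)])+side*off*t,z]
E
python3 - <<'E'
from h import *
from plant import planner,sensors,r
for s in(1,-1):
  for th,side in[(.77,-1),(1.634,-1),(1.634,1),(.325,1)]:
    p=fp(th,side,.012);print(s,th,p.round(3),[None if (j:=planner.ik(pp,quat(s))) is None else np.round(j,2) for pp in (p,p+[0,0,.14])])
E
```

```text
1 0.77 [ 0.512 -0.306  0.14 ] [array([ 0.53,  0.73, -0.05,  1.75,  0.06,  0.67,  2.02]), array([ 0.33,  0.56,  0.28,  1.62, -0.18,  0.98,  2.24])]
1 1.634 [ 0.472 -0.263  0.14 ] [array([ 0.51,  0.67, -0.06,  1.91,  0.06,  0.57,  1.98]), array([ 0.27,  0.48,  0.3 ,  1.78, -0.17,  0.91,  2.21])]
1 1.634 [ 0.421 -0.267  0.14 ] [array([ 0.56,  0.62, -0.07,  2.02,  0.08,  0.5 ,  2.01]), array([ 0.22,  0.43,  0.43,  1.89, -0.23,  0.86,  2.34])]
1 0.325 [ 0.489 -0.267  0.14 ] [array([ 0.5 ,  0.68, -0.06,  1.86,  0.06,  0.6 ,  1.97]), array([ 0.28,  0.5 ,  0.27,  1.73, -0.16,  0.92,  2.19])]
-1 0.77 [ 0.512 -0.306  0.14 ] [array([ 0.18,  0.79,  0.54,  1.76, -0.57,  0.75, -0.56]), array([-0.11,  0.82,  1.17,  1.64, -0.8 ,  1.24, -0.34])]
-1 1.634 [ 0.472 -0.263  0.14 ] [array([ 0.17,  0.71,  0.46,  1.92, -0.52,  0.63, -0.6 ]), array([-0.22,  0.78,  1.26,  1.79, -0.81,  1.19, -0.28])]
-1 1.634 [ 0.421 -0.267  0.14 ] [array([ 0.32,  0.64,  0.31,  2.03, -0.37,  0.52, -0.68]), array([-0.15,  0.62,  1.09,  1.9 , -0.65,  1.02, -0.35])]
-1 0.325 [ 0.489 -0.267  0.14 ] [array([ 0.16,  0.73,  0.48,  1.87, -0.52,  0.66, -0.62]), array([-0.2 ,  0.78,  1.2 ,  1.75, -0.78,  1.19, -0.34])]
```

```bash
python3 - <<'E'
from h import *
from plant import planner,sensors,r,viewer
r.command_gripper(0.0)
p=fp(.77,-1,.014)
r.goto(p+[0,0,.14],quat(1))
print(sensors.read_clock(),sensors.read_tool_pos(),sensors.read_opening())
print(r.movel(p+[0,0,.03],rate=.12), sensors.read_clock(), sensors.read_force())
cv2.imwrite("pics/a_top.png",cv2.resize(viewer.read_camera("top")[150:270,280:420],None,fx=4,fy=4,interpolation=cv2.INTER_CUBIC))
cv2.imwrite("pics/a_w.png",viewer.read_camera("wrist"))
cv2.imwrite("pics/a_s.png",viewer.read_camera("scene"))
E
```

```text
4.75 [ 0.51428549 -0.30657392  0.27995376] 0.0005381096639848899
False 5.8167 [-0.99741087 -0.15908096  0.00436475]
```

View pics/a_top.png

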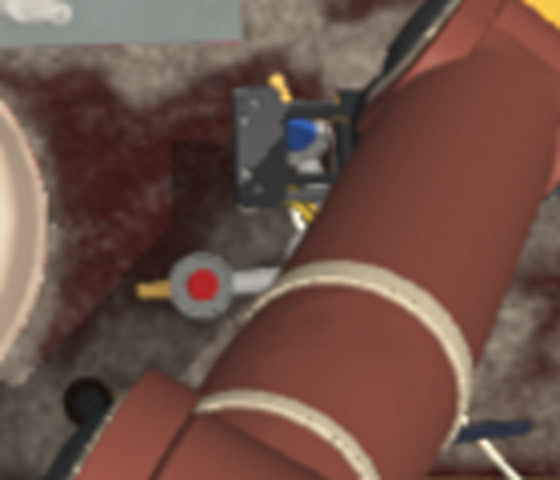

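View pics/a_w.png

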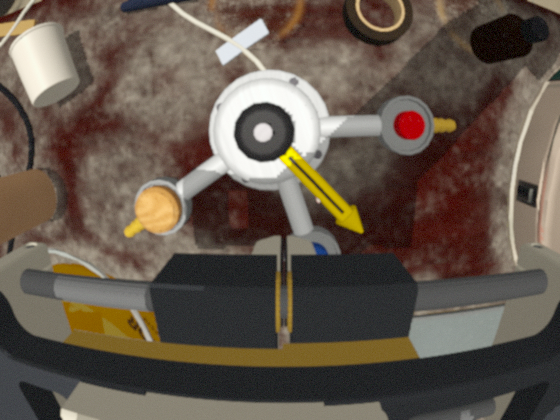

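View pics/a_s.png

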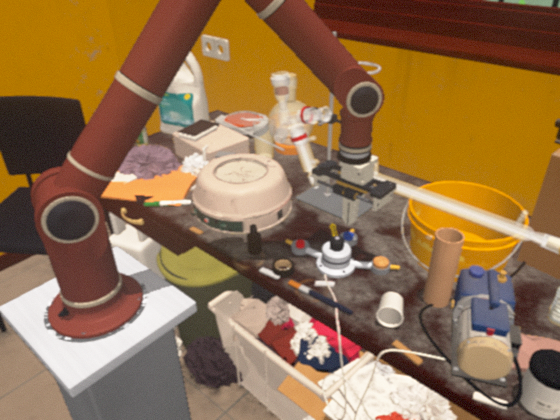

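```bash
cat >> h.py <<'E'
def wr(u,v,z,I):
    Rm=cv2.Rodrigues(np.array(I['rvec']))[0]; o=-Rm.T@np.array(I['tvec'])
    a=(u-I['cx'])/I['fx'];b=(v-I['cy'])/I['fy'];t=np.hypot(a,b)
    d=Rm.T@np.array([np.sin(t)*a/t,np.sin(t)*b/t,np.cos(t)]);return o+d*(z-o[2])/d[2]
def ang(p,c=C0): return np.arctan2(p[1]-c[1],p[0]-c[0])
E
python3 - <<'E'
from h import *
from plant import planner,sensors,r,viewer
I=viewer.camera_info("wrist");print(I)
tip=wr(363,233,.067,I);hub=wr(263,132,.083,I);red=wr(410,125,.025,I);rc=wr(407,126,.016,I)
wd=wr(157,207,.028,I)
for n,p in dict(tip=tip,hub=hub,red=red,redcup=rc,wood=wd).items(): print(n,p.round(4),ang(p).round(3),ang(p,hub).round(3))
E
```

```text
{'fx': 325.19226210127806, 'fy': 325.19226210127806, 'cx': 283.42389433444043, 'cy': 205.97634137589594, 'rvec': array([-2.08800364, -2.08751656, -0.26099106]), 'tvec': array([ 0.30536571, -0.49449643,  0.13325661])}
tip [ 0.5103 -0.2567  0.067 ] 0.793 0.775
hub [ 0.4498 -0.316   0.083 ] 1.68 0.0
red [ 0.4433 -0.2136  0.025 ] 1.635 1.634
redcup [ 0.4441 -0.2125  0.016 ] 1.627 1.626
wood [ 0.504  -0.4003  0.028 ] -0.99 -1.0
```

The wrist view agrees with the top view to about 2 mm: pointer at about 0.78 in world angle, red port at 1.634. I'm descending and pushing.

```bash
python3 - <<'E'
from h import *
from plant import planner,sensors,r,viewer
def snap(n):
    I=viewer.camera_info("wrist");im=viewer.read_camera("wrist");cv2.imwrite(n,im);np.save(n[:-4]+".npy",np.array([I],dtype=object),allow_pickle=True)
r.movel(fp(.77,-1,.014),rate=.1);print(sensors.read_force())
for th in (.9,1.1,1.3,1.45,1.57):
    r.movel(fp(th,-1),rate=.05)
print(sensors.read_clock(),sensors.read_tool_pos(),sensors.read_force())
snap("pics/b.png")
E
```

```text
[-0.17052346 -0.63204879 -0.17740172]
8.5333 [ 0.46227188 -0.26525939  0.14009737] [ 0.14058604 -2.00336902  0.12241225]
```

View pics/b.png

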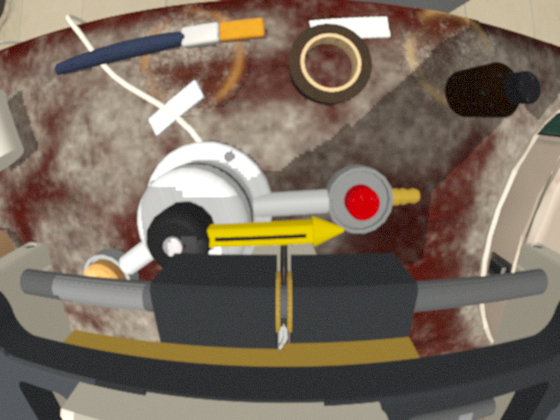

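Pointer tip is now at (344,231) and its root at the hub at (209,237). The red cap is at (362,202).

```bash
python3 - <<'E'
from h import *
I=np.load("pics/b.npy",allow_pickle=True)[0]
tip=wr(344,231,.073,I);t2=wr(344,231,.067,I);root=wr(211,237,.073,I);red=wr(362,201,.025,I)
print(tip,t2,root,red,ang(tip),ang(t2),ang(tip,root),ang(red))
E
```

```text
[ 0.44452375 -0.23342328  0.073     ] [ 0.44655366 -0.23223664  0.067     ] [ 0.44768346 -0.29850406  0.073     ] [ 0.44090388 -0.21322405  0.025     ] 1.6354549998106975 1.6109589791476422 1.6193087960258943 1.6573941437249953
```

```bash
python3 - <<'E'
from h import *
from plant import planner,sensors,r,viewer
def snap(n):
    I=viewer.camera_info("wrist");im=viewer.read_camera("wrist");cv2.imwrite(n,im);np.save(n[:-4]+".npy",np.array([I],dtype=object),allow_pickle=True)
r.movel(fp(1.58,-1),rate=.02)
p=fp(1.58,-1,.02)
r.movel(p,rate=.06); r.movel(p+[0.02,0,.07],rate=.15)
snap("pics/c.png")
print(sensors.read_clock())
E
```

```text
10.0
```

View pics/c.png

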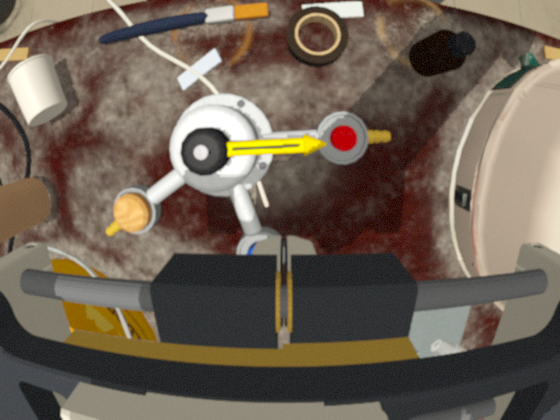

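```bash
python3 - <<'E'
from h import *
from plant import viewer,sensors
I=np.load("pics/c.npy",allow_pickle=True)[0]
im=cv2.imread("pics/c.png")
m=cv2.inRange(im,(0,150,150),(110,255,255));m[:120]=0;m[165:]=0;m[:,:215]=0;m[:,335:]=0
ys,xs=np.nonzero(m);pts=np.array([wr(x,y,.072,I)[:2] for x,y in zip(xs,ys)])
vx,vy,x0,y0=cv2.fitLine(pts.astype(np.float32),2,0,.01,.01).ravel();print("axis",np.arctan2(vy,vx)%np.pi,len(xs))
tip=wr(325,144,.067,I);print(tip,ang(tip))
for n,p in dict(hub=wr(201,151,.083,I),red=wr(344,138,.025,I),cup=wr(342,138,.016,I)).items():print(n,p,ang(p),ang(tip,p))
cv2.imwrite("pics/c2.png",cv2.resize(im[90:190,150:400],None,fx=3.2,fy=3.2,interpolation=cv2.INTER_CUBIC))
im=viewer.read_camera("top");cv2.imwrite("pics/c3.png",cv2.resize(im[150:270,280:420],None,fx=5,fy=5,interpolation=cv2.INTER_CUBIC))
E
```

```text
axis 1.6229774 1297
[ 0.4459689 -0.2332681  0.067    ] 1.6183352835908535
hub [ 0.44895894 -0.31554057  0.083     ] 1.971220392305881 1.607123521566356
red [ 0.44302669 -0.21214663  0.025     ] 1.6365783549693047 -1.43238764112858
cup [ 0.44338986 -0.2121925   0.016     ] 1.633188467633432 -1.4490311691458708
```

View pics/c2.png

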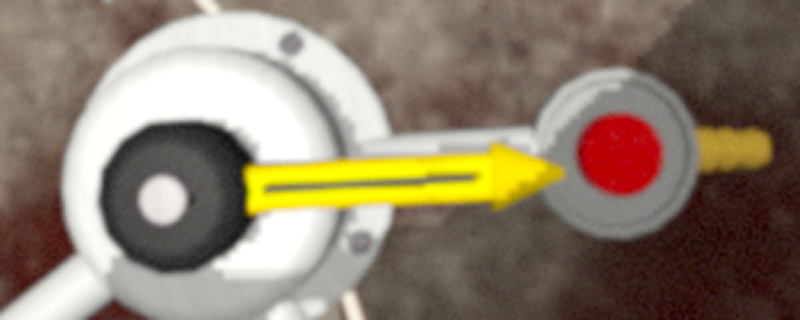

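Pointer axis reads about 1.62 against red at about 1.634, so it's on the cap within 1°. I'm letting it rest, then crossing to the other side and pushing toward blue.

```bash
python3 - <<'E'
from h import *
from plant import planner,sensors,r,viewer
def snap(n):
    I=viewer.camera_info("wrist");im=viewer.read_camera("wrist");cv2.imwrite(n,im);np.save(n[:-4]+".npy",np.array([I],dtype=object),allow_pickle=True)
r.hold(2.5)
p=fp(1.62,1,.018,r=.058)
r.movel(p+[0,0,.07],rate=.12)
snap("pics/d0.png")
r.movel(p,rate=.1);print(sensors.read_clock(),sensors.read_force())
for th in (1.5,1.3,1.1,.9,.7,.55,.42):
    r.movel(fp(th,1,r=.058),rate=.05)
print(sensors.read_clock(),sensors.read_tool_pos(),sensors.read_force())
snap("pics/d.png")
E
```

```text
14.3167 [-0.53088381 -0.87726007 -0.08044105]
16.9917 [ 0.49386691 -0.27278345  0.14008979] [-0.6402516   0.18858802 -0.31850537]
```

View pics/d.png

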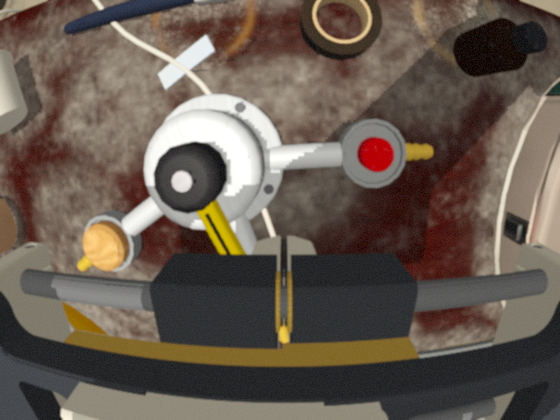

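```bash
python3 - <<'E'
from h import *
I=np.load("pics/d.npy",allow_pickle=True)[0]
im=cv2.imread("pics/d.png")
cv2.imwrite("pics/d2.png",cv2.resize(im[120:270,140:300],None,fx=4,fy=4,interpolation=cv2.INTER_CUBIC))
m=cv2.inRange(im,(0,120,120),(110,255,255));m[:195]=0;m[250:]=0;m[:,:195]=0;m[:,255:]=0
ys,xs=np.nonzero(m);pts=np.array([wr(x,y,.072,I)[:2] for x,y in zip(xs,ys)])
print(len(xs))
for row in (215,230,245):
    x=xs[ys==row];print(row,x.min(),x.max(),[ang(wr(q,row,.073,I)) for q in(x.min(),x.mean(),x.max())])
a=wr(206,210,.073,I);b=wr(232,252,.073,I);print(ang(b,a),ang(b))
E
```

```text
994
215 199 224 [np.float64(0.350047557374917), np.float64(0.6292525535653176), np.float64(0.8113692873154136)]
230 206 231 [np.float64(0.3577456256247468), np.float64(0.5626703803720314), np.float64(0.7121030906096922)]
245 215 240 [np.float64(0.38652327977236145), np.float64(0.5465109244739857), np.float64(0.665929870099931)]
0.49899966387079087 0.5354126847653345
```

View pics/d2.png

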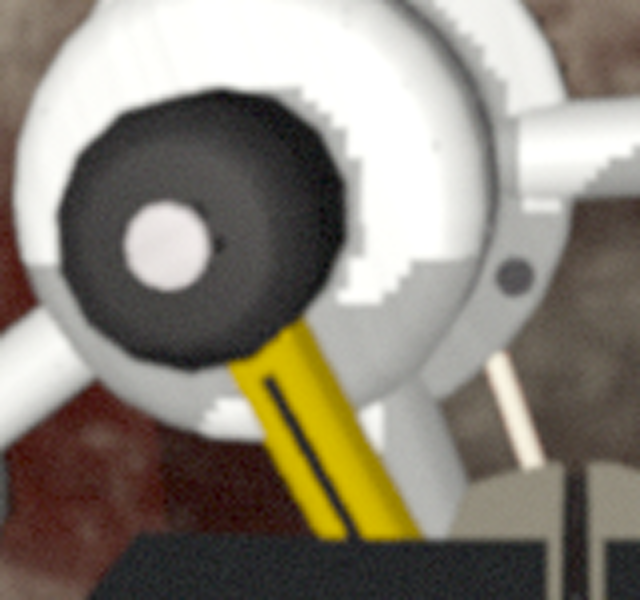

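```bash
python3 - <<'E'
from h import *
I=np.load("pics/d.npy",allow_pickle=True)[0]
P=lambda u,v:wr(140+(u+.5)/4-.5,120+(v+.5)/4-.5,.073,I)
a=P(268,380);b=P(350,538);print(a,b,ang(b,a),ang(a),ang(b))
h=P(167,245);print(h)
from plant import planner,sensors,r,viewer
def snap(n):
    I=viewer.camera_info("wrist");im=viewer.read_camera("wrist");cv2.imwrite(n,im);np.save(n[:-4]+".npy",np.array([I],dtype=object),allow_pickle=True)
p=fp(.42,1,.02,r=.058);r.movel(p,rate=.08);r.movel(np.r_[.47,-.20,.22],rate=.2)
snap("pics/e.png");print(sensors.read_clock())
im=viewer.read_camera("top");cv2.imwrite("pics/e2.png",cv2.resize(im[150:270,280:420],None,fx=5,fy=5,interpolation=cv2.INTER_CUBIC))
E
```

```text
[ 0.46796706 -0.30750751  0.073     ] [ 0.48838354 -0.29846993  0.073     ] 0.41673407286262687 0.5285602051164731 0.4706735739523928
[ 0.45128951 -0.31917156  0.073     ]
18.1333
```

View pics/e.png

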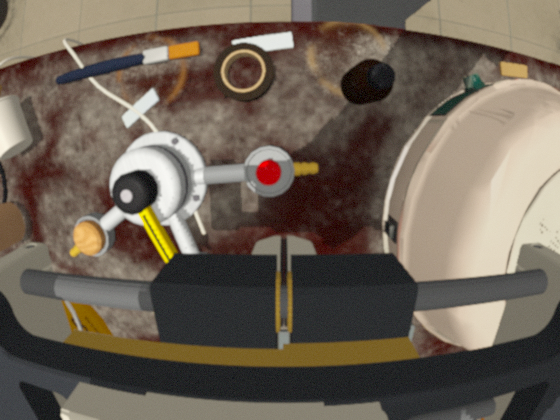

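View pics/e2.png

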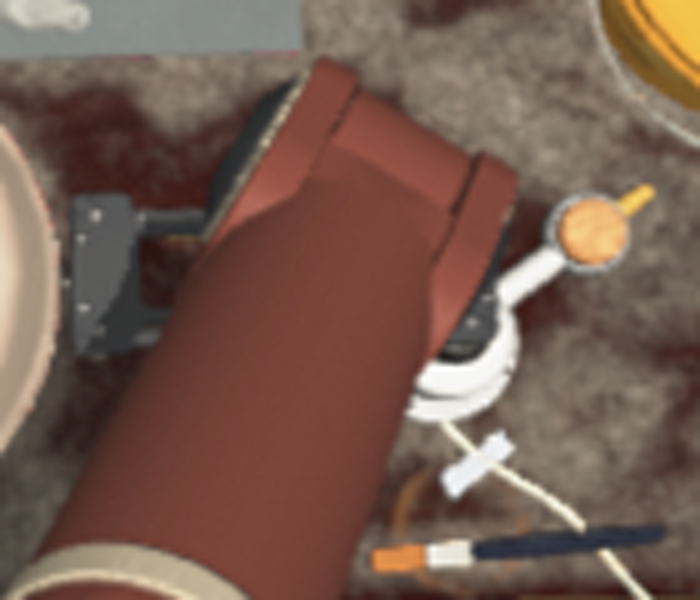

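```bash
python3 - <<'E'
from h import *
from plant import planner,sensors,r,viewer
def snap(n):
    I=viewer.camera_info("wrist");im=viewer.read_camera("wrist");cv2.imwrite(n,im);np.save(n[:-4]+".npy",np.array([I],dtype=object),allow_pickle=True)
p=fp(.42,1,.02,r=.058);r.movel(p,rate=.15);r.movel(fp(.36,1,r=.058),rate=.05)
r.movel(p,rate=.08);r.movel(np.r_[.5,-.2,.28],rate=.2)
r.goto(np.r_[.52,-.0,.32],quat(1))
snap("pics/f.png");print(sensors.read_clock())
im=viewer.read_camera("top");cv2.imwrite("pics/f0.png",im);cv2.imwrite("pics/f2.png",cv2.resize(im[160:270,290:420],None,fx=5.4,fy=5.4,interpolation=cv2.INTER_CUBIC))
E
```

```text
21.8417
```

View pics/f2.png

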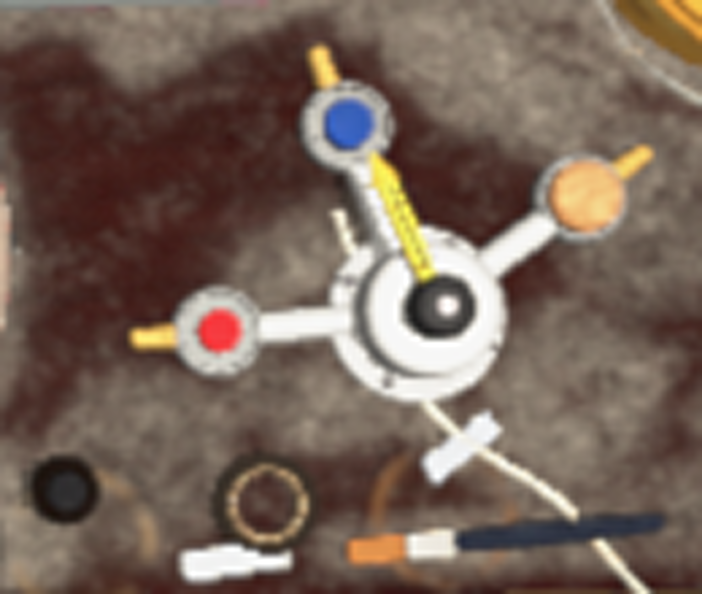

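View pics/f.png

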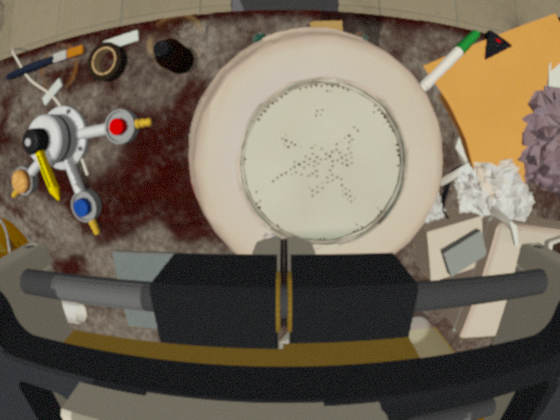

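The top view now shows the tip at crop (373,155) and the blue stopper at (348,124). All the caps and bystanders are at the same pixels as before.

```bash
python3 - <<'E'
from h import *
P=lambda u,v,z:px2w(290+(u+.5)/5.4-.5,160+(v+.5)/5.4-.5,z)
tip=P(374,154,.067);root=P(430,276,.073);hub=P(443,304,.083);print(tip,ang(tip),ang(P(378,160,.073),root),ang(tip,hub),hub)
for n,q in dict(target=YAW).items():
    pr=[w2px([*(C0+.084*np.array([np.cos(t),np.sin(t)])),.067]) for t in (.28,.325,.37,.41)]
    print([((x-[290,160]+.5)*5.4).round(0) for x in pr])
# direct image comparison of initial vs now
a=cv2.imread("pics/top0.png");im=cv2.imread("pics/f0.png")
m=cv2.inRange(im,(0,140,140),(110,255,255))
I=np.load("pics/f.npy",allow_pickle=True)[0];w=wr(57,199,.067,I);b=wr(86,206,.024,I);print("wrist",w,ang(w),b,ang(b))
E
```

```text
[ 0.52736632 -0.28837117  0.067     ] 0.3657380157521292 0.38164551991350193 0.3473005715623134 [ 0.45071333 -0.31611743  0.083     ]
[array([387., 147.]), array([380., 150.]), array([373., 153.]), array([367., 155.])]
wrist [ 0.52622141 -0.28671671  0.067     ] 0.38946233548863823 [ 0.54624653 -0.27075162  0.024     ] 0.456349157353178
```

The pointer is at about 0.37 against a target of 0.325, roughly 2.5° short. One small nudge should close it.

```bash
python3 - <<'E'
from h import *
from plant import planner,sensors,r,viewer
p=fp(.40,1,.02,r=.058)
r.goto(p+[0,.0,.12],quat(1)); r.movel(p,rate=.12);r.movel(fp(.318,1,r=.058),rate=.04)
r.movel(p,rate=.08);r.movel(np.r_[.5,-.2,.28],rate=.2)
r.goto(np.r_[.52,-.0,.32],quat(1));print(sensors.read_clock())
im=viewer.read_camera("top");cv2.imwrite("pics/g0.png",im);cv2.imwrite("pics/g2.png",cv2.resize(im[160:270,290:420],None,fx=5.4,fy=5.4,interpolation=cv2.INTER_CUBIC))
a=cv2.imread("pics/top0.png")
d=cv2.absdiff(a,im)[160:290,285:420].max(2)>60; ys,xs=np.nonzero(d); print("changed px bbox",xs.min()+285,xs.max()+285,ys.min()+160,ys.max()+160,len(xs))
E
```

```text
27.05
changed px bbox 285 370 166 213 256
```

View pics/g2.png

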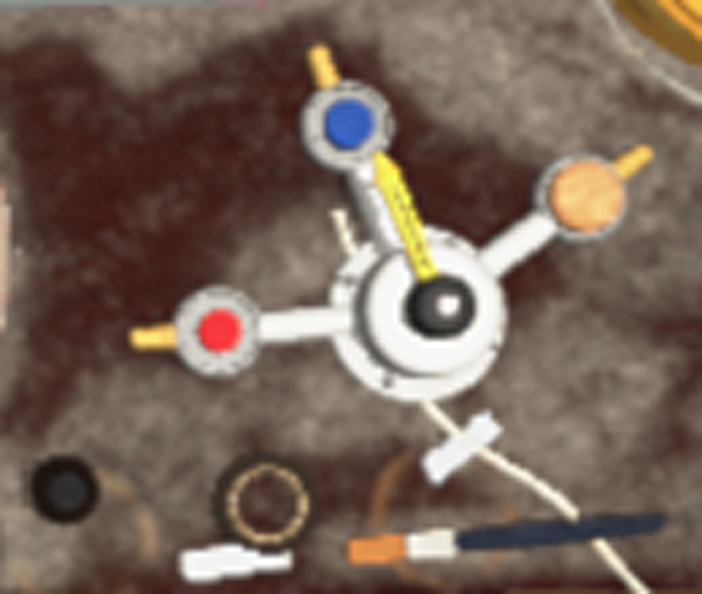

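The tip is now at (379,152), against a predicted (380,150) for exactly on the blue port. That is within about 1°, so I'm handing the job in.

```bash
python3 - <<'E'
from plant import r,sensors
print(sensors.read_force(),sensors.read_clock()); r.sign_off()
E
```

```text
[-0.10809421  0.72143729  0.6612184 ] 27.1
the job is handed in; nothing more can be done
```

I vented the line and then changed it over. With the fingertips shut, I pushed the pointer to the red cap, within about 1° by the wrist camera. I backed off and let it rest there untouched for over 2.5 s. I then pushed it from the other side to the blue stopper.

- **Blue stopper:** the first look showed the pointer about 2.5° short, so I nudged it once more. The last top view puts the tip within 1° of the blue port. Before that nudge, a long-range wrist reading put the pointer about 0.02 rad off the top view. It also misplaced the blue stopper's bearing by about 0.12 rad, so I relied on the top view.
- **Everything else:** in the last top view the caps, bottle and tape were where they started. A before/after comparison of that area also flagged changed pixels at its left edge, which I took to be the gripper and did not check. I did not compare the green pen before and after, but the arm never worked near it.
- **Finish:** I handed in at 27.1 s of the 54 s allowed, with the arm clear of the valve.

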